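# Snap a picture frame shut all round

## Task

A print has been laid in the aluminium snap frame on the desk, but the frame's four sides are still flipped up. With the fingertips, press each side down until it clicks shut and stays flat, so that all four hold the print. Press on the metal rails only, never on the clear cover; do not lift or shove the frame, and leave everything else where it is.

Things in the scene. Friction and masses are not known exactly. Their poses are not given: they have to be found in the camera images.
- snap_frame: Aluminium snap frame with a small landscape print, loose on the desk, face up, 182 (x) x 232 (y) x 19.5 mm shut, 1.0 to 1.6 kg. Origin: centre of its underside, z up. Its four sides are mitred rails, 33 mm wide, 6.5 mm thick, hinged along the outer edge (hinge line 3 mm inside it, 13 mm up): open, the inner lip stands up; shut, the rail lies flat over the cover's edge.
- cover_sheet: The clear cover over the print, 127 x 177 mm, 1.8 mm thick, fixed in the frame; its top is 12.2 mm above the desk, about 7 mm below the tops of shut rails. Origin: centre of its underside.
- rail_near (a joint): Angle (rad) of the near rail (the long side at the frame's -x edge (toward the robot at frame yaw 0), 232 mm long): 0 shut flat, grows as the lip stands up; starts at 0.55 to 0.85 and keeps its angle by friction. Below about 0.45 a spring catch resists with about 5 to 8 N near the lip; past about 0.2 it snaps, pulls the rail to 0 and holds it there. Let go sooner and it springs back up to 0.43.
- rail_near_mid (a point): Point on the top face of the near rail, half-way along it, 16 mm inward of its hinge line, moving with the rail. Shut: 19.5 mm above the desk, 72 mm from the frame's centre. Its x axis points from hinge to lip, y along the rail, z out of the top face.
- rail_far (a joint): Angle (rad) of the far rail (the long side at the frame's +x edge (away from the robot at frame yaw 0), 232 mm long): 0 shut flat, grows as the lip stands up; starts at 0.55 to 0.85 and keeps its angle by friction. Below about 0.45 a spring catch resists with about 5 to 8 N near the lip; past about 0.2 it snaps, pulls the rail to 0 and holds it there. Let go sooner and it springs back up to 0.43.
- rail_far_mid (a point): Point on the top face of the far rail, half-way along it, 16 mm inward of its hinge line, moving with the rail. Shut: 19.5 mm above the desk, 72 mm from the frame's centre. Its x axis points from hinge to lip, y along the rail, z out of the top face.
- rail_left (a joint): Angle (rad) of the left rail (the short side at the frame's +y edge, 182 mm long): 0 shut flat, grows as the lip stands up; starts at 0.55 to 0.85 and keeps its angle by friction. Below about 0.45 a spring catch resists with about 5 to 8 N near the lip; past about 0.2 it snaps, pulls the rail to 0 and holds it there. Let go sooner and it springs back up to 0.43.
- rail_left_mid (a point): Point on the top face of the left rail, half-way along it, 16 mm inward of its hinge line, moving with the rail. Shut: 19.5 mm above the desk, 97 mm from the frame's centre. Its x axis points from hinge to lip, y along the rail, z out of the top face.
- rail_right (a joint): Angle (rad) of the right rail (the short side at the frame's -y edge, 182 mm long): 0 shut flat, grows as the lip stands up; starts at 0.55 to 0.85 and keeps its angle by friction. Below about 0.45 a spring catch resists with about 5 to 8 N near the lip; past about 0.2 it snaps, pulls the rail to 0 and holds it there. Let go sooner and it springs back up to 0.43.
- rail_right_mid (a point): Point on the top face of the right rail, half-way along it, 16 mm inward of its hinge line, moving with the rail. Shut: 19.5 mm above the desk, 97 mm from the frame's centre. Its x axis points from hinge to lip, y along the rail, z out of the top face.
- eraser: Green and pink eraser, 22 x 46 x 13 mm, loose bystander near the frame's near side. Origin: centre of its underside.
- ball_pen: Steel ball pen, 135 mm long, 14 mm high, loose bystander beside the frame's right side. Origin: centre of its underside; it lies along its y axis.
- loupe: Black eyepiece loupe, 36 mm across, 38 mm high, loose bystander standing beside the frame's left side. Origin: centre of its underside.
- card_case: Brown card case, 55 x 95 x 14 mm, loose bystander beyond the frame's far side. Origin: centre of its underside.
- notebook: Brown leather notebook, 148 x 106 x 17 mm, loose bystander at the right of the desk. Origin: on its underside, near its centre.

How it is judged:
At the end, for the whole second after the job is handed in: all four rails snapped shut (each within 0.06 rad of flat, with nothing pressing on them), the frame lying flat and still on the desk (value of joint each of rail_near, rail_far, rail_left, rail_right below 0.06 rad and height (world z) of snap_frame below 0.004 m and linear speed of snap_frame below 0.01 m/s); the robot touches nothing.
It fails at once if the frame is lifted or tipped off the desk (more than 10 mm, or 0.1 rad) (height (world z) of snap_frame above 0.01 m or angle between snap_frame's own z axis and vertical above 0.1 rad).
It fails at once if the frame is shoved more than 30 mm from where it lay (distance of snap_frame from where it was at the start of the episode above 0.03 m).
It fails at once if the robot presses on the clear cover (more than 3 N) (contact force between any of the arm, the fingers and cover_sheet above 3 N).
It fails at once if another thing on the desk is picked up or moved by more than 20 mm (distance of any of eraser, ball_pen, loupe, card_case, notebook from where it was at the start of the episode above 0.02 m).
It also fails if it takes over 51 s, if anything falls off the work surface, if the arm or the gripper's body presses on something with over 40 N, if the wrist force passes 120 N, or if a joint passes its speed limit or range.

## Robot

A 7-joint arm with a two-finger parallel gripper is mounted at the origin on a cart in front of the work surface, level with it; the furniture and walls round the work are solid. World frame = base frame: x ahead of the robot, y to its left, z up, the work surface at z = 0. Lengths are in m, angles in rad, forces in N, time in s.
With the tool pointing down it reaches from about 0.4 to 0.875 m from the base axis. Payload 19.3 kg.
Tool frame: the origin (TCP) lies on the mounting face of the last link; the fingertips stand 173 mm ahead of it and the grasp point (between the pads) lies 155 mm ahead of it (bot.grip_point_offset is the distance from the TCP to the grasp point, in m); z points along the fingers, y is the line along which they close (so a half turn about z gives the same grasp; the last joint's range is limited). The gripper opens to 85 mm and grips with 20 to 120 N. Pads are 22 mm wide; open, the fingers measure 114 mm over their backs; the gripper's body (76 mm by 85 mm) begins 54 mm behind the grasp point. The pads swing forward as they close: fully open they stand 13 mm farther back than shut.
Start: joints at [1.159, 0.521, -0.036, 1.599, 0.021, 1.021, -0.113], TCP at [0.209, -0.589, 0.405] pointing down, gripper open.
Joint ranges: [-2.91, 2.91], [-0.3, 2.13], [-1.5, 1.42], [0.17, 2.43], [-1.26, 4.41], [0.16, 1.93], [-2.52, 2.52]. Speed limits (rad/s): [1.89, 1.89, 2.39, 2.39, 3.01, 3.01, 3.01].

## Interface

Orientations are given as [roll, pitch, yaw] about the fixed x, y, z axes, in that order (R = Rz(yaw) Ry(pitch) Rx(roll)).
In Python, from workcell import bot gives the robot as it stands.
- The arm moves only by the tool arm_command, never from a script. Its argument "deltas" is a list of rows, each a list of 3 entries, a list of its own where there are three numbers: the shift along the tool's x, y, z in cm, then the turn, a rotation vector about the tool's x, y, z in rad, then the finger opening in cm, from 0 to 8.54. In form: [[[tx, ty, tz], [rx, ry, rz], claw], ...]. A call has 1 to 20 rows; each row shifts and turns the commanded pose from where the row before left it, along the tool's axes as they then stand; what a row does not reach is not made up. A row lasts 1/10 s, in which the tool goes at most 50 mm and 8.59 degrees, less where a joint would pass 70% of its speed; a pose out of reach is approached as far as the arm can. A call with a gripper value outside its range is refused whole. The fingers move at their own pace and stop on an object; "newtons" is the grip in N (left out, the last holds). Time passes only in rows, so rows that do not move let the fingers close. It gives the time, the measured TCP pose, the force, the opening and the grip force at its end, in the units of the state.
- bot.observe(): the state, without advancing time (a new reading comes with each control period).
- bot.grab_frame(name): name is "scene" or "top" or "wrist"; returns a dict with "frame" (384x512x3 uint8, red, green, blue), "K" (3x3 intrinsics, pixels), "rvec" (rotation vector, rad) and "tvec" (3), from world to camera coordinates, as OpenCV has them; the wrist camera has in their place "T_tool_cam" (4x4, takes a point from camera to tool coordinates, whose origin is the TCP and whose axes are the flange's). Camera axes: x right, y down, z forward; pixel columns grow to the right and rows downward; lengths in m; the calibration is good to about 2 mm. A picture is of the moment at which its call begins: read the wrist's pose just before it. There is no depth.
- bot.job_done(): hands the job in; it is judged then, once.
Trained networks look in a picture, given as the dict that the camera call returned (one of the last four; its "shot" number tells which), for a name from the list of things; names that differ only in an ending like _2 or _b are one class to them, and where a whole thing is asked for, a point or a joint stands for the part that bears it (a point fixed in the world has none). Each returns a list of dicts, best first, with "p" (0 to 1); they miss things now and then, are a little off and sometimes report something else, mostly with a low value. They report only what shows in the picture. A call takes as long as a camera call.
- bot.find_in(name, picture): "rect" ([left, top, width, height] in pixels, round what is visible of it).
- bot.mark_of(name, picture): "at" ([column, row] in pixels: a listed point, or the origin of a listed thing).
The state is a dict: "clock": time; "qpos": joint angles; "qd": joint speeds; "joint_efforts": joint torques, N m; "position": TCP position; "tool_rot": TCP orientation; "force": force on the tool from outside, world axes, zero at the start; "moment": the same for the moment, N m; "grip_width": finger opening in m; "finger_force": force on a finger pad.
Only numpy, scipy, OpenCV 4.12 (cv2) and the standard library are available. Lean on these libraries where they do the work, as an engineer would, in place of code of your own. Each camera call takes 0.05 s, during which the arm holds its last target. There are 200 camera calls.

## Working session

There is one attempt and no reset: what is moved stays moved. The work goes in short steps, Python scripts to look and compute and a tool call to move; the robot and the scene stay as the last step left them, time stands still between calls to the robot, and variables do not carry over. Pictures are saved under pics/ and viewed, at most 10 in all, crops included, and the job is handed in when it is done.

Besides the shell and the picture viewer there is one more tool, called after "Emit:" by a JSON object that holds its "method" and its "body", one argument or row to a line. arm_command: Moves the arm, as the interface text tells. Its arguments: {"type":"object","properties":{"deltas":{"type":"array","items":{"type":"array"}},"newtons":{"type":"number"}},"required":["deltas"]}

```bash
mkdir -p pics; cat > h.py <<'E'
import numpy as np, cv2
from scipy.spatial.transform import Rotation as R
from workcell import bot
def ray(p,uv):
    Rm=cv2.Rodrigues(np.array(p["rvec"],float))[0]; t=np.array(p["tvec"],float).ravel()
    d=Rm.T@np.linalg.inv(p["K"])@np.array([uv[0],uv[1],1.]); return -Rm.T@t,d
def atz(p,uv,z):
    o,d=ray(p,uv); return o+d*(z-o[2])/d[2]
def tri(a,ua,b,ub):
    o1,d1=ray(a,ua);o2,d2=ray(b,ub);d1/=np.linalg.norm(d1);d2/=np.linalg.norm(d2)
    s=np.linalg.lstsq(np.c_[d1,-d2],o2-o1,rcond=None)[0]
    p,q=o1+s[0]*d1,o2+s[1]*d2; return (p+q)/2,np.linalg.norm(p-q)
E
python3 - <<'E'
from h import *
s=bot.observe(); print(s["position"],s["tool_rot"],s["clock"],s["force"])
t=bot.grab_frame("top"); c=bot.grab_frame("scene")
cv2.imwrite("pics/a.png",t["frame"][:,:,::-1]); cv2.imwrite("pics/b.png",c["frame"][:,:,::-1])
for n,z in [("snap_frame",0),("cover_sheet",.0104),("eraser",0),("ball_pen",0),("loupe",0),("card_case",0),("notebook",0)]+[("rail_%s_mid"%k,.022) for k in("near","far","left","right")]:
    a=bot.mark_of(n,t);b=bot.mark_of(n,c)
    print(n,[(np.round(x["at"]),round(x["p"],2),atz(t,x["at"],z).round(3)) for x in a[:1]], tri(t,a[0]["at"],c,b[0]["at"]) if a and b else b, b[0]["p"] if b else 0)
E
```

```text
[ 0.2094347  -0.58871093  0.40412514] [-3.14044391e+00  4.25293583e-05  3.41790233e-01] 0.0 [ 0.55950936  0.1868497  -0.406871  ]
snap_frame [(array([258., 182.]), 0.68, array([ 0.588, -0.075,  0.   ]))] (array([ 5.87596363e-01, -7.55989670e-02,  2.49566622e-04]), np.float64(0.0010933820046598066)) 0.89
cover_sheet [(array([258., 182.]), 0.55, array([ 0.585, -0.075,  0.01 ]))] (array([ 0.58129684, -0.07768293,  0.01876528]), np.float64(0.005964647983489381)) 0.81
eraser [(array([287., 239.]), 0.74, array([ 0.443, -0.151,  0.   ]))] (array([ 0.43968199, -0.15283555,  0.01130237]), np.float64(0.0070847636785102185)) 0.53
ball_pen [(array([324., 168.]), 0.48, array([ 0.626, -0.246,  0.   ]))] (array([ 0.62679537, -0.24631855, -0.00280343]), np.float64(0.0006358739727062867)) 0.4
loupe [] [] 0
card_case [] [{'at': [212.3, 181.1], 'p': 0.66}] 0.66
notebook [(array([381., 176.]), 0.82, array([ 0.607, -0.394,  0.   ]))] (array([ 0.60520348, -0.39256954,  0.00592912]), np.float64(0.0017941498100368823)) 0.68
rail_near_mid [(array([266., 214.]), 0.56, array([ 0.502, -0.097,  0.022]))] (array([ 0.49907841, -0.09791626,  0.0395801 ]), np.float64(0.002922811834298108)) 0.66
rail_far_mid [(array([251., 151.]), 0.6, array([ 0.664, -0.057,  0.022]))] (array([ 0.65941911, -0.05960509,  0.02959341]), np.float64(0.0065637650283309)) 0.68
rail_left_mid [(array([217., 196.]), 0.94, array([0.546, 0.025, 0.022]))] (array([0.54566539, 0.02604415, 0.04015388]), np.float64(0.006331904236385838)) 0.71
rail_right_mid [(array([301., 174.]), 0.97, array([ 0.607, -0.185,  0.022]))] (array([ 0.60811554, -0.18318777,  0.02214447]), np.float64(0.004757533425405574)) 0.73
```

View pics/a.png

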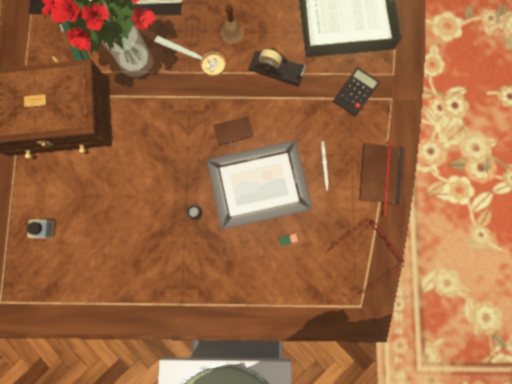

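View pics/b.png

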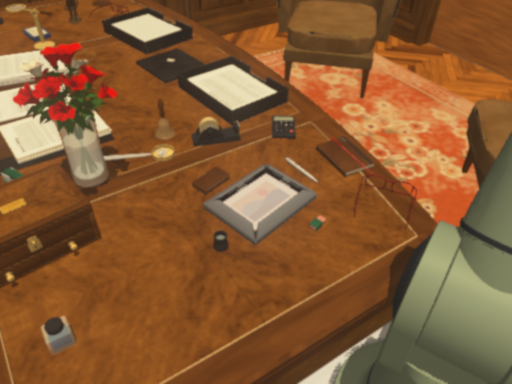

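The top view shows the open frame at about (258,182), with its four rails flipped up. The pen is at (324,168), the eraser at (288,239), the loupe at (194,212) and the card case at (233,130). In the scene view the frame is near (260,202) and the space above it is clear. I'll move over it and close the fingers.

Emit:
{"method": "arm_command", "body": {
  "deltas": [
    [[3.3, -2.2, 0], [0, 0, 0], 0],
    [[3.3, -2.2, 0], [0, 0, 0], 0],
    [[3.3, -2.2, 0], [0, 0, 0], 0],
    [[3.3, -2.2, 0], [0, 0, 0], 0],
    [[3.3, -2.2, 0], [0, 0, 0], 0],
    [[3.3, -2.2, 0], [0, 0, 0], 0],
    [[3.3, -2.2, 0], [0, 0, 0], 0],
    [[3.3, -2.2, 0], [0, 0, 0], 0],
    [[3.3, -2.2, 0], [0, 0, 0], 0],
    [[3.3, -2.2, 0], [0, 0, 0], 0],
    [[3.3, -2.2, 0], [0, 0, 0], 0],
    [[3.3, -2.2, 0], [0, 0, 0], 0],
    [[3.3, -2.2, 0], [0, 0, 0], 0],
    [[3.3, -2.2, 0], [0, 0, 0], 0],
    [[3.3, -2.2, 0], [0, 0, 0], 0],
    [[0, 0, 0], [0, 0, 0.07], 0],
    [[0, 0, 0], [0, 0, 0], 0],
    [[0, 0, 0], [0, 0, 0], 0]
  ],
  "newtons": 40
}}

```text
clock: 3.0
position: [0.5649, -0.1126, 0.4047]
tool_rot: [3.141, 0.0, 0.273]
force: [-0.9, -0.2, 0.2]
grip_width: -0.0001
finger_force: 0.0
```

```bash
cat >> h.py <<'E'
def wrist():
    s=bot.observe(); p=bot.grab_frame("wrist")
    T=np.eye(4); T[:3,:3]=R.from_euler("xyz",s["tool_rot"]).as_matrix(); T[:3,3]=s["position"]
    W=np.linalg.inv(T@np.array(p["T_tool_cam"])); q=dict(p)
    q["rvec"]=cv2.Rodrigues(W[:3,:3])[0]; q["tvec"]=W[:3,3]; return s,p,q
E
python3 - <<'E'
from h import *
s,p,q=wrist(); print(s["position"],s["tool_rot"],s["clock"],s["force"],s["grip_width"],p["T_tool_cam"])
cv2.imwrite("pics/c.png",p["frame"][:,:,::-1])
for n,z in [("snap_frame",0),("cover_sheet",.0104),("eraser",0),("loupe",0)]+[("rail_%s_mid"%k,.029) for k in("near","far","left","right")]:
    print(n,[(np.round(x["at"]),round(x["p"],2),atz(q,x["at"],z).round(4)) for x in bot.mark_of(n,p)[:1]])
E
```

```text
[ 0.56492446 -0.11258861  0.40466739] [3.14127156e+00 4.43598079e-04 2.72872810e-01] 3.0 [-0.9484222  -0.17965177  0.17058864] -9.254012330050429e-05 [[ 3.13175753e-04 -9.52351294e-01 -3.05003139e-01  7.96521732e-02]
 [ 9.99999914e-01  2.15357517e-04  3.54356080e-04 -5.29600678e-04]
 [-2.71786753e-04 -3.05003224e-01  9.52351280e-01  3.10288831e-02]
 [ 0.00000000e+00  0.00000000e+00  0.00000000e+00  1.00000000e+00]]
snap_frame [(array([236., 141.]), 0.98, array([ 0.5822, -0.0825,  0.    ]))]
cover_sheet [(array([227., 142.]), 0.67, array([ 0.5791, -0.0724,  0.0104]))]
eraser []
loupe [(array([ 96., 160.]), 0.97, array([0.51  , 0.0828, 0.    ]))]
rail_near_mid [(array([228., 209.]), 0.8, array([ 0.5028, -0.0941,  0.029 ]))]
rail_far_mid [(array([231.,  69.]), 0.96, array([ 0.6595, -0.0588,  0.029 ]))]
rail_left_mid [(array([134., 140.]), 0.76, array([0.5557, 0.0294, 0.029 ]))]
rail_right_mid [(array([323., 148.]), 0.58, array([ 0.6057, -0.1815,  0.029 ]))]
```

View pics/c.png

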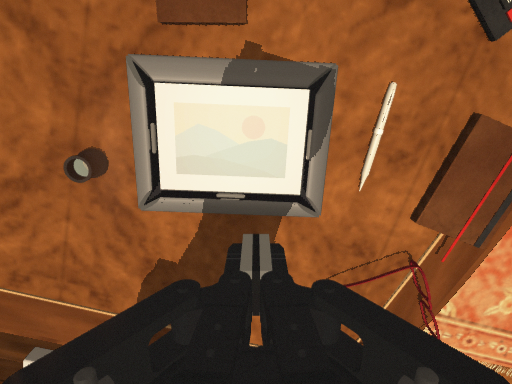

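The wrist view shows the frame's outer corners at about (127,56), (338,65), (322,216) and (138,211). The print corners are at about (155,82), (309,89), (301,194) and (158,190). The closed fingertips are at about (257,235).

```bash
python3 - <<'E'
from h import *
s,p,q=wrist()
C=np.array([atz(q,u,.015)[:2] for u in [(126.5,56),(338,65),(322,216),(138,212)]]) # farleft farright nearright nearleft
print(C.round(4),[np.linalg.norm(C[i]-C[i-1]).round(4) for i in range(4)])
M=np.array([[.091,.116],[.091,-.116],[-.091,-.116],[-.091,.116]])
a=C-C.mean(0); yaw=np.arctan2((M[:,0]*a[:,1]-M[:,1]*a[:,0]).sum(),(M*a).sum()); c=C.mean(0); print(c,yaw)
# where shut rail outer edges lie; tool-frame offsets from current TCP to press points
ax=np.array([np.cos(yaw),np.sin(yaw)]); ay=np.array([-ax[1],ax[0]])
ty=s["tool_rot"][2]; tx=np.array([np.cos(ty),np.sin(ty)]); tY=np.array([np.sin(ty),-np.cos(ty)])
for n,v in [("near",(-.073,0)),("far",(.073,0)),("left",(0,.098)),("right",(0,-.098))]:
    w=c+v[0]*ax+v[1]*ay; d=w-s["position"][:2]; print(n,w.round(4),"tool cm",(100*d@tx).round(2),(100*d@tY).round(2))
E
```

```text
[[ 0.6425  0.0568]
 [ 0.6963 -0.17  ]
 [ 0.521  -0.2131]
 [ 0.4628  0.0164]] [np.float64(0.1842), np.float64(0.2331), np.float64(0.1805), np.float64(0.2368)]
[ 0.58063745 -0.07745824] 0.23707277096587911
near [ 0.5097 -0.0946] tool cm -4.87 -3.19
far [ 0.6516 -0.0603] tool cm 9.72 -2.68
left [0.5576 0.0178] tool cm 2.76 -12.73
right [ 0.6037 -0.1727] tool cm 2.08 6.86
```

Emit:
{"method": "arm_command", "body": {
  "deltas": [
    [[0, 0, 0], [0, 0, 0.036], 0],
    [[0.47, 1.35, 3.44], [0, 0, 0], 0],
    [[0.47, 1.35, 3.44], [0, 0, 0], 0],
    [[0.47, 1.35, 3.44], [0, 0, 0], 0],
    [[0.47, 1.35, 3.44], [0, 0, 0], 0],
    [[0.47, 1.35, 3.44], [0, 0, 0], 0],
    [[0, 0, 0], [0, 0, 0], 0],
    [[0, 0, 0], [0, 0, 0], 0]
  ]
}}

```text
clock: 4.3
position: [0.6038, -0.1719, 0.2329]
tool_rot: [-3.141, 0.001, 0.236]
force: [-1.1, 1.0, 0.1]
grip_width: 0.0
finger_force: 0.0
```

```bash
python3 - <<'E'
from h import *
s,p,q=wrist(); print(s["position"],s["force"],s["tool_rot"])
t=bot.grab_frame("top")
cv2.imwrite("pics/d.png",np.hstack([cv2.resize(p["frame"],(400,300)),cv2.resize(t["frame"][100:250,170:370],(400,300))])[:,:,::-1])
E
```

```text
[ 0.60377957 -0.17192058  0.23285574] [-1.09878161  1.00697518  0.11516079] [-3.14090026e+00  7.23931069e-04  2.35692017e-01]
```

View pics/d.png

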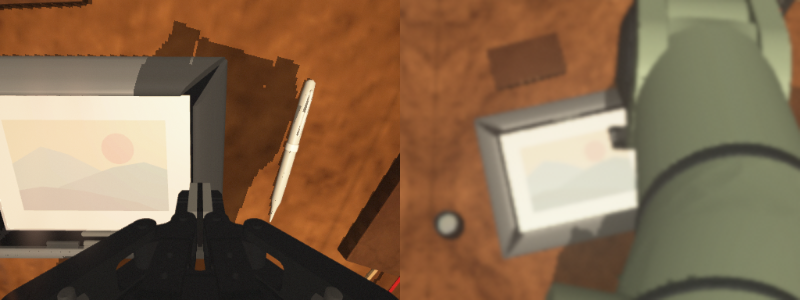

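The tips sit over the right rail, with the lip just inside them. I'll shift 3 mm inward and press.

Emit:
{"method": "arm_command", "body": {
  "deltas": [
    [[0, -0.3, 1.0], [0, 0, 0], 0],
    [[0, 0, 0.7], [0, 0, 0], 0],
    [[0, 0, 0.5], [0, 0, 0], 0],
    [[0, 0, 0.5], [0, 0, 0], 0],
    [[0, 0, 0.5], [0, 0, 0], 0],
    [[0, 0, 0.4], [0, 0, 0], 0],
    [[0, 0, 0.2], [0, 0, 0], 0],
    [[0, 0, 0], [0, 0, 0], 0],
    [[0, 0, 0], [0, 0, 0], 0]
  ]
}}

```text
clock: 5.3
position: [0.6031, -0.1695, 0.1947]
tool_rot: [3.141, 0.0, 0.235]
force: [0.2, 0.8, -0.8]
grip_width: -0.0001
finger_force: 0.0
```

The force is near zero with the tip at 21.7 mm, which fits a snapped rail. Next is the far rail, so I'll raise, shift and press.

Emit:
{"method": "arm_command", "body": {
  "deltas": [
    [[0, 0, -2.5], [0, 0, 0], 0],
    [[0, 0, -3.0], [0, 0, 0], 0],
    [[2.3, -3.2, 0], [0, 0, 0], 0],
    [[2.4, -3.2, 0], [0, 0, 0], 0],
    [[2.3, -3.1, 0], [0, 0, 0], 0],
    [[0, 0, 0], [0, 0, 0], 0],
    [[0, 0, 0], [0, 0, 0], 0]
  ]
}}

```text
clock: 6.0
position: [0.6491, -0.0597, 0.2497]
tool_rot: [3.142, 0.0, 0.237]
force: [-0.7, -0.9, 0.3]
grip_width: 0.0001
finger_force: 0.0
```

```bash
python3 - <<'E'
from h import *
s,p,q=wrist(); print(s["position"],s["force"],s["tool_rot"])
t=bot.grab_frame("top")
cv2.imwrite("pics/e.png",np.hstack([cv2.resize(p["frame"],(400,300)),cv2.resize(t["frame"][100:250,170:370],(400,300))])[:,:,::-1])
E
```

```text
[ 0.64914461 -0.05971884  0.24968521] [-0.68579136 -0.91154611  0.32508928] [3.14154480e+00 1.64771876e-05 2.37427703e-01]
```

View pics/e.png

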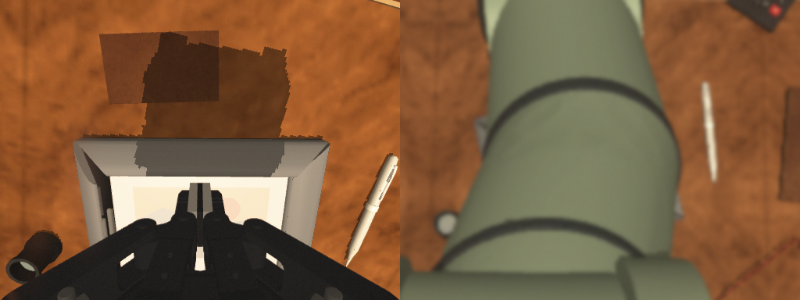

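The right rail (about 290–325) now looks flat, and the fingers (about 200,185) are lined up with the far rail. Now I'll press the far rail.

Emit:
{"method": "arm_command", "body": {
  "deltas": [
    [[0, 0, 1.6], [0, 0, 0], 0],
    [[0, 0, 1.2], [0, 0, 0], 0],
    [[0, 0, 0.7], [0, 0, 0], 0],
    [[0, 0, 0.5], [0, 0, 0], 0],
    [[0, 0, 0.5], [0, 0, 0], 0],
    [[0, 0, 0.5], [0, 0, 0], 0],
    [[0, 0, 0.3], [0, 0, 0], 0],
    [[0, 0, 0.2], [0, 0, 0], 0],
    [[0, 0, 0], [0, 0, 0], 0],
    [[0, 0, 0], [0, 0, 0], 0]
  ]
}}

```text
clock: 7.1
position: [0.6492, -0.0605, 0.1948]
tool_rot: [3.142, -0.0, 0.236]
force: [-0.1, -0.8, -0.6]
grip_width: -0.0001
finger_force: 0.0
```

Emit:
{"method": "arm_command", "body": {
  "deltas": [
    [[0, 0, -2.5], [0, 0, 0], 0],
    [[0, 0, -3.0], [0, 0, 0], 0],
    [[-2.3, -3.2, 0], [0, 0, 0], 0],
    [[-2.4, -3.2, 0], [0, 0, 0], 0],
    [[-2.3, -3.1, 0], [0, 0, 0], 0],
    [[0, 0, 0], [0, 0, 0], 0],
    [[0, 0, 1.6], [0, 0, 0], 0],
    [[0, 0, 1.2], [0, 0, 0], 0],
    [[0, 0, 0.7], [0, 0, 0], 0],
    [[0, 0, 0.5], [0, 0, 0], 0],
    [[0, 0, 0.5], [0, 0, 0], 0],
    [[0, 0, 0.5], [0, 0, 0], 0],
    [[0, 0, 0.3], [0, 0, 0], 0],
    [[0, 0, 0.2], [0, 0, 0], 0],
    [[0, 0, 0], [0, 0, 0], 0],
    [[0, 0, 0], [0, 0, 0], 0]
  ]
}}

```text
clock: 8.7
position: [0.5588, 0.0157, 0.1947]
tool_rot: [-3.141, -0.0, 0.236]
force: [-0.2, 0.1, 0.2]
grip_width: 0.0004
finger_force: 0.0
```

Emit:
{"method": "arm_command", "body": {
  "deltas": [
    [[0, 0, -2.5], [0, 0, 0], 0],
    [[0, 0, -3.0], [0, 0, 0], 0],
    [[-2.3, 3.2, 0], [0, 0, 0], 0],
    [[-2.4, 3.2, 0], [0, 0, 0], 0],
    [[-2.3, 3.1, 0], [0, 0, 0], 0],
    [[0, 0, 0], [0, 0, 0], 0],
    [[0, 0, 1.6], [0, 0, 0], 0],
    [[0, 0, 1.2], [0, 0, 0], 0],
    [[0, 0, 0.7], [0, 0, 0], 0],
    [[0, 0, 0.5], [0, 0, 0], 0],
    [[0, 0, 0.5], [0, 0, 0], 0],
    [[0, 0, 0.5], [0, 0, 0], 0],
    [[0, 0, 0.3], [0, 0, 0], 0],
    [[0, 0, 0.2], [0, 0, 0], 0],
    [[0, 0, 0], [0, 0, 0], 0],
    [[0, 0, 0], [0, 0, 0], 0]
  ]
}}

```text
clock: 10.3
position: [0.5127, -0.0933, 0.1946]
tool_rot: [-3.141, 0.001, 0.236]
force: [-0.5, 0.1, 1.8]
grip_width: -0.0001
finger_force: 0.0
```

Emit:
{"method": "arm_command", "body": {
  "deltas": [
    [[0, 0, -3], [0, 0, 0], 0],
    [[0, 0, -4.0], [0, 0, 0], 0],
    [[-0.5, 0, -4.0], [0, 0, 0], 0],
    [[-0.5, 0, -4.0], [0, 0, 0], 0],
    [[-0.5, 0, -4], [0, 0, 0], 0],
    [[0, 0, -2], [0, 0, 0], 0],
    [[0, 0, 0], [0, 0, 0], 0],
    [[0, 0, 0], [0, 0, 0], 0]
  ]
}}

```text
clock: 11.1
position: [0.4981, -0.0968, 0.4047]
tool_rot: [3.141, -0.0, 0.236]
force: [-0.5, -0.1, 0.5]
grip_width: 0.0001
finger_force: 0.0
```

```bash
python3 - <<'E'
from h import *
s,p,q=wrist(); print(s["position"],s["force"],s["tool_rot"])
cv2.imwrite("pics/f.png",cv2.resize(p["frame"],(800,600))[:,:,::-1])
E
```

```text
[ 0.49808446 -0.0968244   0.40468333] [-0.52735245 -0.12609059  0.51508937] [ 3.14136462e+00 -2.69545253e-04  2.35560420e-01]
```

View pics/f.png

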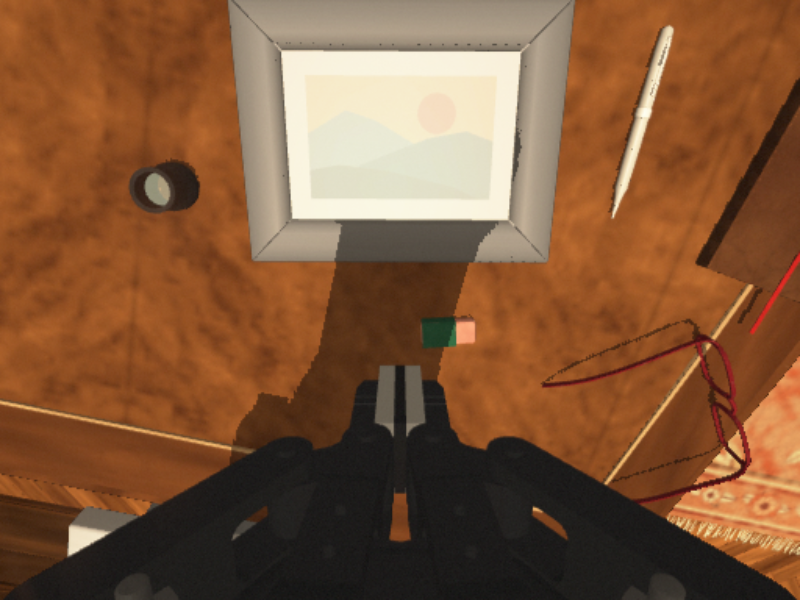

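All four rails look flat with the mitres closed; the opening's corners are at about (282,50), (522,50), (510,221) and (291,218). I'll check its size against the shut geometry of 116 x 166 mm.

```bash
python3 - <<'E'
from h import *
s,p,q=wrist()
f=lambda L,z:np.array([atz(q,np.array(u)/1.5625-.2,z)[:2] for u in L])
I=f([(282,50),(522,50),(510,221),(291,218)],.0195); O=f([(228,0),(575,0),(549,262),(252,262)],.014)
for X in(I,O): print(X.mean(0),[np.linalg.norm(X[i]-X[i-1]).round(4) for i in range(4)])
ax=np.array([np.cos(.237),np.sin(.237)]);ay=np.array([-ax[1],ax[0]])
print("rail widths near",(I-O)[2:]@ax,"left",(I-O)[[0,3]]@-ay,"right",(I-O)[1:3]@ay)
print("near/far mm from centre",I@ax-np.array([.5806,-.0775])@ax)
E
```

```text
[ 0.5810484  -0.07738327] [np.float64(0.1132), np.float64(0.1624), np.float64(0.1154), np.float64(0.1645)]
[ 0.57949759 -0.07754473] [np.float64(0.1793), np.float64(0.2317), np.float64(0.1793), np.float64(0.233)]
rail widths near [0.03294368 0.035128  ] left [0.03496486 0.034342  ] right [0.0343083  0.03416992]
near/far mm from centre [ 0.0576979   0.05754047 -0.05789276 -0.05549253]
```

```bash
python3 -c "
from workcell import bot
print(bot.job_done())"
```

```text
the job is handed in; nothing more can be done
None
```

I pressed all four rails shut and handed the job in at about 11 s; the last wrist picture shows them flat and the frame unmoved, with nothing touched, but the hand-in gave no verdict.

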